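# Clear the bench vice and clamp the next blank

### The job

Lift the stepped offcut out of the bench vice and throw it in the scrap box. Then take the plain rectangular blank out of the rack, set it down gently (never drop it) on the vice's bed midway along the jaws, upright as it stood and with its long sides facing the jaws, and push the loose jaw home until the blank is snug between the jaws. Leave the round dowel piece, the glass jar and the try square where they are.

Things in the scene. Friction and masses are not known exactly. Their poses are not given: they have to be found in the camera images.
- vice: Low quick-action bench vice, fixed, grey with wood-faced jaws. Origin at bench height below the inner face of the fixed jaw, midway along the jaws; x runs from the fixed jaw across the throat to the sliding jaw, y along the jaws, z up. Fixed jaw: x = -38 to 0, 120 long, top at z = 72. Bed x = -40 to 155, y = -60 to 60; a stop bar crosses its end at x = 143 to 155, up to z = 32.
- vice_bed (a point): Point on the flat bed's top, 20 above the bench, at the foot of the fixed jaw's inner face, mid-width; axes as the vice's. The throat above the bed is open at the top and at both y ends. The jaw tops stand 12 above the blank's top and too close for a finger between jaw and blank: in the throat it can be held only by its two ends.
- jaw (a joint): Gap between the jaws' inner faces in m (0 shut, 0.055 fully open; starts at 0.046 to 0.053). The sliding jaw is 26 thick in x, 120 long, top 72 above the bench; it slides along the vice's x with about 4 N of friction and stays where it is left (no screw). Push its outer face towards the fixed jaw to close.
- jaw_back (a point): Middle of the sliding jaw's flat outer face (120 x 50), 48 above the bench; axes as the vice's: x points away from the fixed jaw.
- offcut: Scrap of plain wood left standing loose in the vice's throat, the obstacle: 24 (x, across the jaws) x 50 (y, along the jaws) x 32 high, with a 22 long step on top at its +y end reaching 44 high. Origin: centre of its underside; z up.
- scrapbox: Open plywood box, fixed, outside 150 (x) x 140 (y) x 80 high, walls and floor 6 thick, a few thin chips on its floor. Origin: centre of its underside.
- rack: Plywood rack, fixed, two bays in a row along its x: base 168 x 40 x 10 high, three cross walls 8 thick, 40 wide, top 62 above the bench, at x = -80, 0, 80. Bays 72 long, centred at x = 40 and -40, open along both long sides (y): a piece can be taken by its sides, its ends are hidden by the walls. Origin: centre of its underside.
- blank: The workpiece: plain rectangular wooden block, 64 (x) x 32 (y) x 40 high, about 75 g. Origin: centre of its underside; z up. It stands in one of the rack's two bays, its length along the rack, on the base 10 above the bench.
- dowel: Round wooden dowel piece standing in the rack's other bay, 32 across, 40 high; leave it. Origin: centre of its underside.
- mat: Thin black rubber mat, 110 x 110 x 3 thick, fixed and bare: a clear place to set the blank down and take it again another way. Origin: centre of its underside.
- square: Bystander to leave alone: try square lying flat: dark wooden stock 100 long, 18 wide and 16 high (origin under its middle), steel blade 120 long.
- jar: Bystander to leave alone: glass jar with steel lid, 60 across, 50 tall.
Things that resemble listed ones, but are neither listed nor needed, are in the scene too. Leave any blue look-alike of the offcut alone.

How it is judged:
On the way, in this order (a step that is already met when the one before it is completed fails the run):
1. the offcut lies in the scrap box, let go (x of offcut in the frame of scrapbox between -0.073 and 0.073 m and y of offcut in the frame of scrapbox between -0.068 and 0.068 m and z of offcut in the frame of scrapbox below 0.065 m and contact force between the fingers and offcut below 0.1 N), for 0.2 s.
2. the blank stands on the vice's bed between the jaws, upright and let go (x of blank in the frame of vice between 0.008 and 0.045 m and y of blank in the frame of vice between -0.025 and 0.025 m and z of blank in the frame of vice between 0.014 and 0.026 m and angle between blank's own z axis and vertical below 0.1 rad and contact force between the fingers and blank below 0.1 N), for 0.2 s.
At the end, for the whole second after the job is handed in: The offcut lies inside the scrap box. The blank stands upright (within 0.1 rad) on the vice's bed, its length along the jaws (within 0.12 rad), its centre within 25 mm of the jaws' middle, and the sliding jaw is pushed up to it: gap under 35.5 mm on the 32 mm blank. Both are let go and at rest (all of step 1 and x of blank in the frame of vice between 0.008 and 0.024 m and y of blank in the frame of vice between -0.025 and 0.025 m and z of blank in the frame of vice between 0.014 and 0.026 m and angle between blank's own z axis and vertical below 0.1 rad and contact force between the fingers and blank below 0.1 N and value of joint jaw below 0.0355 m and angle between the x axis of blank and the y axis of vice, either way round below 0.12 rad and linear speed of blank below 0.02 m/s and linear speed of offcut below 0.05 m/s); the robot touches nothing.
It fails at once if the blank is dropped (it falls freely by more than about 10 mm) (linear speed of blank above 0.45 m/s and contact force between the fingers and blank below 0.05 N).
It fails at once if the dowel piece, the jar or the try square is moved by more than 30 mm (distance of any of dowel, square, jar from where it was at the start of the episode above 0.03 m).
It also fails if it takes over 72 s, if anything falls off the work surface, if the arm or the gripper's body presses on something with over 40 N, if the wrist force passes 120 N, or if a joint passes its speed limit or range.

### The arm

A 6-joint arm with a two-finger parallel gripper is mounted at the origin on the work surface. World frame = base frame: x ahead of the robot, y to its left, z up, the work surface at z = 0. Lengths are in m, angles in rad, forces in N, time in s.
With the tool pointing down it reaches from about 0.425 to 1.125 m from the base axis. Payload 14.9 kg.
Tool frame: the origin (TCP) lies on the centre line of the jaws, within the pads' length; the fingertips stand 14 mm ahead of it and the grasp point (between the pads) lies 5 mm behind it; z points along the fingers, y is the line along which they close (so a half turn about z gives the same grasp; the last joint's range is limited). The gripper opens to 91 mm and grips with 3 to 60 N. Pads are 32 mm wide; open, the fingers measure 118 mm over their backs; the gripper's body (76 mm by 178 mm) begins 60 mm behind the grasp point.
Start: joints at [-1.223, 0.379, 1.734, -0, 1.028, -0.033], TCP at [0.26, -0.65, 0.228] pointing down, gripper open.
Joint ranges: [-2.77, 2.77], [-0.74, 2.19], [0, 2.66], [-1.06, 4.2], [0.31, 2.87], [-3.08, 3.08]. Speed limits (rad/s): [1.89, 1.89, 2.39, 3.14, 3.14, 3.14].

### API

Orientations are given as a unit quaternion [x, y, z, w].
In Python, from bench import bot gives the robot as it stands. The module is installed in compiled form; this text tells all that it offers.
- The arm moves only by the tool move_arm, never from a script. Its argument "moves" is a list that holds one entry, the list of rows, each a list of 5 numbers: the finger opening in mm, from 0 to 91.2, then the shift along the tool's x, y, z in units of 2 cm (1.0 is 2 cm), then the turn about the tool's z in units of 0.12 rad (1.0 is 0.12 rad). In form: [[[jaw, tx, ty, tz, roll], ...]]. A call has 1 to 8 rows; each row shifts and turns the commanded pose from where the row before left it, along the tool's axes as they then stand; what a row does not reach is not made up. A row lasts 1/12 s, in which the tool goes at most 41.7 mm and 7.16 degrees, less where a joint would pass 70% of its speed; a pose out of reach is approached as far as the arm can. A call with a number of a shift or a turn outside -1 to 1 is refused whole. A call with a gripper value outside its range is refused whole. The fingers move at their own pace and stop on an object; "squeeze" is the grip in N (left out, the last holds). Time passes only in rows, so rows that do not move let the fingers close. It gives the time, the measured TCP pose, the force, the opening and the grip force at its end, in the units of the state.
- bot.state(): the state, without advancing time (a new reading comes with each control period).
- bot.capture(name): name is "side" or "top" or "wrist"; returns a dict with "pixels" (480x640x3 uint8, red, green, blue), "depth" (480x640 float32, m along the optical axis (not along the pixel's ray), 0 where there is no reading), "fx", "fy", "cx", "cy" (pixels), "dist_coeffs" ([k1, k2, p1, p2, k3] as OpenCV has them; the pictures are not rectified), "camera_from_world" (4x4, takes a point from world to camera coordinates); the wrist camera has in their place "hand_eye" (4x4, takes a point from camera to tool coordinates, whose origin is the TCP and whose axes are the flange's). Camera axes: x right, y up, looking along -z (the intrinsics and any distortion apply to the point x, -y, -z); pixel columns grow to the right and rows downward; lengths in m; the calibration is good to about 2 mm. A picture is of the moment at which its call begins: read the wrist's pose just before it.
- bot.job_done(): hands the job in; it is judged then, once.
The state is a dict: "clock": time; "qpos": joint angles; "qd": joint speeds; "joint_torque": joint torques, N m; "tcp_pos": TCP position; "ee_rot": TCP orientation; "force": force on the tool from outside, world axes, zero at the start; "wrist_torque": the same for the moment, N m; "grip_width": finger opening in m; "grasp_force": force on a finger pad.
Only numpy, scipy, OpenCV 4.12 (cv2) and the standard library are available. Lean on these libraries where they do the work, as an engineer would, in place of code of your own. Each camera call takes 0.05 s, during which the arm holds its last target. There are 200 camera calls.

## Working session

There is one attempt and no reset: what is moved stays moved. The work goes in short steps, Python scripts to look and compute and a tool call to move; the robot and the scene stay as the last step left them, time stands still between calls to the robot, and variables do not carry over. Pictures are saved under pics/ and viewed, at most 10 in all, crops included, and the job is handed in when it is done.

Besides the shell and the picture viewer there is one more tool, called after "Call:" in YAML: its name, and indented under it one key for each argument. move_arm: Moves the arm, as the interface text tells. Shifts and turns lie within -1 to 1; 1 stands for 2 cm of shift or 0.12 rad of turn. Its arguments: {"type":"object","properties":{"moves":{"type":"array","items":{"type":"array","items":{"type":"array","items":{"type":"number"}}}},"squeeze":{"type":"number"}},"required":["moves"]}

```bash
mkdir -p pics
cat > h.py <<'E'
import numpy as np, cv2
from bench import bot
from scipy.spatial.transform import Rotation as R
def cap(n):
    s=bot.state(); c=bot.capture(n); c['s']=s
    if n=='wrist':
        T=np.eye(4);T[:3,:3]=R.from_quat(s['ee_rot']).as_matrix();T[:3,3]=s['tcp_pos']
        c['wc']=T@c['hand_eye']
    else: c['wc']=np.linalg.inv(c['camera_from_world'])
    return c
def rays(c,uv):
    K=np.array([[c['fx'],0,c['cx']],[0,c['fy'],c['cy']],[0,0,1.]])
    p=cv2.undistortPoints(np.array(uv,float).reshape(-1,1,2),K,np.array(c['dist_coeffs'])).reshape(-1,2)
    return np.c_[p[:,0],-p[:,1],-np.ones(len(p))]
def plane(c,uv,z):
    d=rays(c,uv)@c['wc'][:3,:3].T; o=c['wc'][:3,3]
    return o+d*((z-o[2])/d[:,2])[:,None]
def cloud(c):
    v,u=np.mgrid[:480,:640]; r=rays(c,np.c_[u.ravel(),v.ravel()])*c['depth'].reshape(-1,1)
    return (r@c['wc'][:3,:3].T+c['wc'][:3,3]).reshape(480,640,3)
def save(n,im): cv2.imwrite('pics/'+n+'.png',cv2.cvtColor(im,cv2.COLOR_RGB2BGR))
E
python3 - <<'E'
from h import *
s=bot.state();print(s)
t=cap('top');save('top0',t['pixels']);w=cap('side');save('side0',w['pixels'])
print(t['wc'],w['wc'],t['fx'],(t['depth']>0).mean())
E
```

```text
{'clock': 0.0, 'qpos': array([-1.22332122e+00,  3.79405945e-01,  1.73479893e+00, -9.13212990e-06,
        1.02847696e+00, -3.32920944e-02]), 'qd': array([ 0.00142864,  0.00149118,  0.00033204, -0.0004344 , -0.00075   ,
        0.0006579 ]), 'joint_torque': array([ 2.64235896e-03, -7.63720465e+01, -4.34372699e+01,  6.51821215e-02,
        4.24034754e-02, -9.75265061e-05]), 'tcp_pos': array([ 0.26000894, -0.64950208,  0.22728108]), 'ee_rot': array([ 9.81931124e-01,  1.89237867e-01, -8.90604947e-05, -5.37272471e-04]), 'force': array([ 0.32269902, -0.17899509,  0.33602643]), 'wrist_torque': array([0.05147333, 0.00918216, 0.03024922]), 'grasp_force': 0.0, 'grip_width': 0.09119791168396023}
[[ 0.01560789  0.9835686  -0.17985883  0.34151621]
 [-0.99973841  0.01835881  0.01364039  0.02281417]
 [ 0.01671825  0.17959888  0.98359786  1.02275895]
 [ 0.          0.          0.          1.        ]] [[-0.81254758  0.40678122 -0.41748709  0.05268036]
 [-0.58252901 -0.54131899  0.60632806  0.66782073]
 [ 0.02064918  0.73586873  0.67680929  0.79927242]
 [ 0.          0.          0.          1.        ]] 523.127092731076 0.9959602864583333
```

View pics/top0.png

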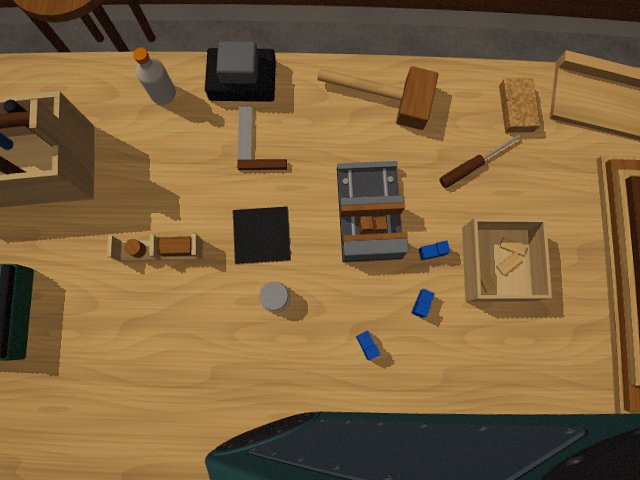

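View pics/side0.png

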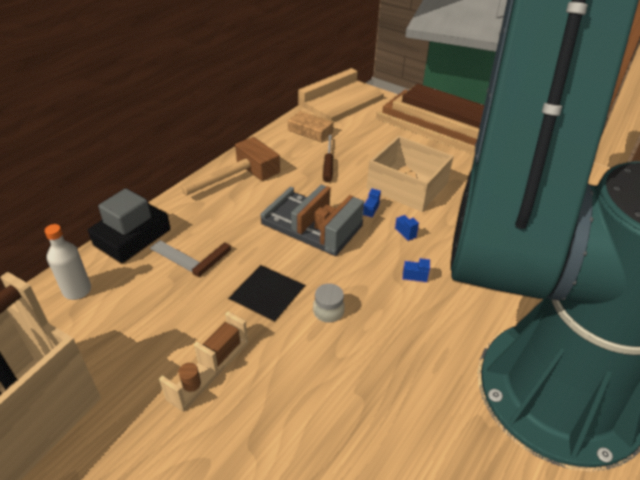

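The top view shows these possible offcuts: the wooden stepped piece in the vice throat (373,223), and blue look-alikes at (435,250), (423,303) and (368,345). The plain wooden piece in the throat matches the description. For the blank, the candidates are the rectangular piece in the rack (175,245) and the round dowel (133,247), so I choose the rectangular one. The fixed jaw is the near one (373,250), the sliding jaw is at (373,205), the box at (507,260) and the mat at (262,235).

Run:
```python
from h import *
t=cap('top');P=cloud(t);im=t['pixels'];hsv=cv2.cvtColor(im,cv2.COLOR_RGB2HSV)
def rect(name,box,zlo,zhi,extra=None):
    u0,v0,u1,v1=box; m=np.zeros((480,640),bool);m[v0:v1,u0:u1]=1
    m&=(P[...,2]>zlo)&(P[...,2]<zhi)
    if extra is not None:m&=extra
    q=P[m]; r=cv2.minAreaRect(q[:,:2].astype(np.float32)*1000)
    print(name,m.sum(),np.round(r[0],1),np.round(r[1],1),round(r[2],1),'z',np.round(np.percentile(q[:,2],[5,50,95])*1000,1))
print('bench z',np.median(P[300:400,450:600,2]))
rect('jaws',(325,150,420,275),.062,.085)
rect('fixedjaw',(325,230,420,275),.062,.085)
rect('slidejaw',(325,190,420,222),.062,.085)
rect('offcut',(357,212,392,236),.045,.07,(hsv[...,1]>120))
rect('vicebed',(325,150,420,200),.012,.03)
rect('box',(450,205,565,315),.07,.09)
rect('rackwalls',(95,220,210,275),.055,.07)
rect('blank',(157,234,192,258),.043,.056)
rect('dowel',(120,235,147,260),.043,.056)
m=(hsv[...,2]<40); rect('mat',(225,200,300,270),-.01,.012,m)
rect('jar',(255,278,295,315),.04,.06)
big=cv2.resize(im[150:280,320:460],None,fx=4,fy=4,interpolation=cv2.INTER_CUBIC);save('crop',big)
for uv in [(366,223),(382,223),(373,210),(373,232),(373,240),(373,218),(373,228)]: print(uv,P[uv[1],uv[0]].round(4))
```

```text
bench z 0.001022734558571159
jaws 2429 [556.  -90.7] [112.2 121.1] 3.9 z [65.4 72.9 75.9]
fixedjaw 1367 [519.3 -93.1] [ 38.8 120.8] 4.0 z [69.5 73.1 76. ]
slidejaw 975 [588.3 -88.6] [ 47.2 121.2] 4.5 z [65.2 72.8 75.7]
offcut 403 [561.7 -93. ] [49.8 64.5] 2.8 z [47.5 54.5 67.3]
vicebed 1739 [659.2 -82.8] [ 71.5 121.1] 5.6 z [18.5 21.7 25.7]
box 1376 [ 497.  -347.4] [150.8 143.2] 0.3 z [72.2 80.3 83.5]
rackwalls 364 [511.  326.4] [ 39.9 170.6] 2.4 z [55.6 62.9 65.9]
blank 600 [514.3 287.5] [32.6 65.6] 1.8 z [47.5 51.6 54.4]
dowel 238 [509.7 366.8] [31.  31.4] 15.6 z [46.2 51.3 54.5]
mat 2843 [547.3 126.5] [108.3 107.5] 5.0 z [1.5 4.5 7.7]
jar 644 [422.1  96. ] [51.5 52.4] 0.3 z [48.2 51.4 54.1]
(366, 223) [ 0.5604 -0.0754  0.066 ]
(382, 223) [ 0.5638 -0.1072  0.0541]
(373, 210) [ 0.5852 -0.0884  0.0684]
(373, 232) [ 0.5505 -0.0925  0.0322]
(373, 240) [ 0.527  -0.0878  0.072 ]
(373, 218) [ 0.5732 -0.09    0.0541]
(373, 228) [ 0.5535 -0.0899  0.0548]
```

View pics/crop.png

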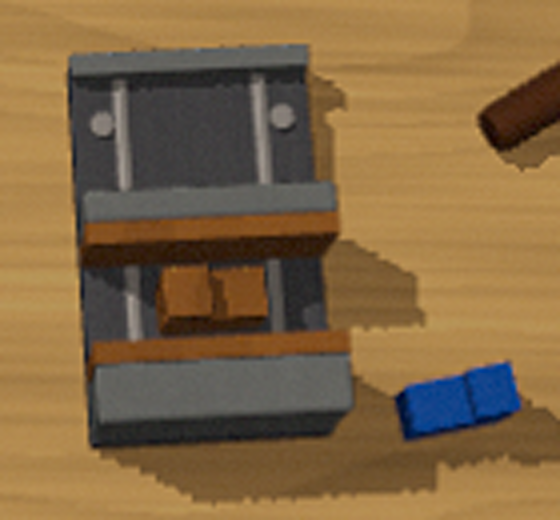

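The crop confirms a wooden stepped offcut in the throat, with its step toward image left (world +y) at crop pixel (185,290). The blue look-alike at (455,400) lies outside the vice. Next I move above the vice.

Call:
move_arm:
  moves:
    - [[91, 1, -0.83, 0, 0], [91, 1, -0.83, 0, 0], [91, 1, -0.83, 0, 0], [91, 1, -0.83, 0, 0], [91, 1, -0.83, 0, 0], [91, 1, -0.83, 0, 0], [91, 1, -0.83, 0, 0], [91, 1, -0.83, 0, 0]]

```text
clock: 0.82
tcp_pos: [0.3597, -0.4659, 0.2278]
ee_rot: [0.982, 0.189, -0.0, -0.0]
force: [-0.2, -0.4, 0.1]
grip_width: 0.0914
grasp_force: 0.0
```

Call:
move_arm:
  moves:
    - [[91, 1, -0.83, 0, 0], [91, 1, -0.83, 0, 0], [91, 1, -0.83, 0, 0], [91, 1, -0.83, 0, 0], [91, 1, -0.83, 0, 0], [91, 1, -0.83, 0, 0], [91, 1, -0.83, 0, 0], [91, 1, -0.83, 0, 0]]

```text
clock: 1.48
tcp_pos: [0.4589, -0.2831, 0.2279]
ee_rot: [0.982, 0.189, -0.0, -0.0]
force: [0.2, -0.3, -0.4]
grip_width: 0.0906
grasp_force: 0.0
```

Call:
move_arm:
  moves:
    - [[91, 1, -0.83, 0, 0], [91, 1, -0.83, 0, 0], [91, 1, -0.83, 0, 0], [91, 1, -0.83, 0, 0], [91, 0.5, -0.4, 0, 0], [91, 0, 0, 0, 0.9], [91, 0, 0, 0, 0.9], [91, 0, 0, 0, 0.8]]

```text
clock: 2.15
tcp_pos: [0.5144, -0.1818, 0.2278]
ee_rot: [0.999, 0.032, -0.0, -0.0]
force: [-0.4, 0.3, -0.6]
grip_width: 0.0911
grasp_force: 0.0
```

```bash
cat >> h.py <<'E'
def delta(x,y,z,yaw,s=None):
    "units of move to bring TCP to x,y,z (m) with tool x at yaw (deg): turn first, then shift"
    s=s or bot.state(); M=R.from_quat(s['ee_rot']).as_matrix()
    y0=np.degrees(np.arctan2(M[1,0],M[0,0])); dr=(yaw-y0+90)%180-90
    d=np.array([x,y,z])-s['tcp_pos']; c,q=np.cos(np.radians(y0)),np.sin(np.radians(y0))
    cur=np.array([d[0]*c+d[1]*q,d[0]*q-d[1]*c,-d[2]])/.02
    c,q=np.cos(np.radians(yaw)),np.sin(np.radians(yaw)); yy=y0+dr; c,q=np.cos(np.radians(yy)),np.sin(np.radians(yy))
    new=np.array([d[0]*c+d[1]*q,d[0]*q-d[1]*c,-d[2]])/.02
    print('tcp',s['tcp_pos'].round(4),'yaw',y0.round(2),'tilt',M[:2,2].round(4),'| roll',(-np.radians(dr)/.12).round(2),'shift now',cur.round(2),'shift after turn',new.round(2),'t',s['clock'])
E
python3 - <<'E'
from h import *
c=cap('wrist');save('w1',c['pixels']);print(c['hand_eye'].round(3))
P=cloud(c);np.save('P1.npy',P)
delta(.565,-.091,.228,4)
print(cap('side')['s']['force'])
E
```

```text
[[ 0.002  0.971  0.238  0.067]
 [ 1.    -0.002 -0.001  0.   ]
 [-0.     0.238 -0.971 -0.159]
 [ 0.     0.     0.     1.   ]]
tcp [ 0.5143 -0.1819  0.2278] yaw 3.28 tilt [-0.0003  0.    ] | roll -0.1 shift now [ 2.79 -4.39 -0.01] shift after turn [ 2.84 -4.36 -0.01] t 2.2
[-0.09068384  0.65339814  0.19492855]
```

View pics/w1.png

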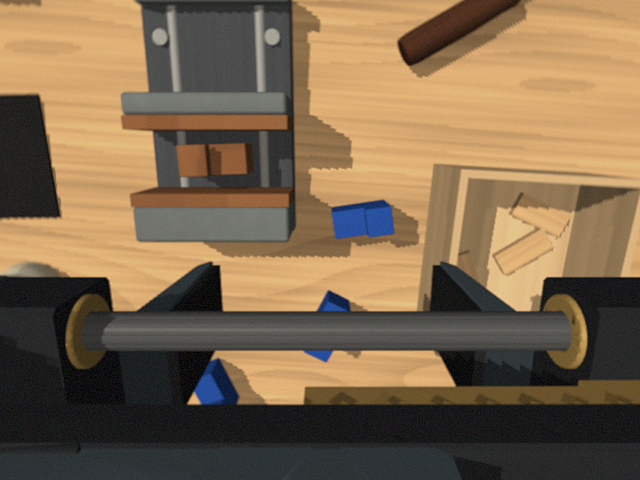

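The wrist view shows the offcut at (213,159), with its step on the left (193,160). The fixed jaw is at (214,222), the sliding jaw at (205,110), and the box on the right.

Run:
```python
from h import *
P=np.load('P1.npy'); im=cv2.cvtColor(cv2.imread('pics/w1.png'),cv2.COLOR_BGR2RGB)
def rect(name,box,zlo,zhi):
    u0,v0,u1,v1=box; m=np.zeros((480,640),bool);m[v0:v1,u0:u1]=1
    m&=(P[...,2]>zlo)&(P[...,2]<zhi); q=P[m]
    r=cv2.minAreaRect(q[:,:2].astype(np.float32)*1000)
    print(name,m.sum(),np.round(r[0],1),np.round(r[1],1),round(r[2],1),'z',np.round(np.percentile(q[:,2],[5,50,95])*1000,1))
rect('fixed',(115,185,305,245),.066,.08)
rect('slide',(115,88,305,132),.066,.08)
rect('offcut all',(170,137,258,186),.045,.07)
rect('step',(170,137,212,186),.059,.07)
rect('low',(205,137,258,186),.047,.0565)
rect('bed',(140,0,292,90),.015,.026)
```

```text
fixed 7658 [518.5 -93. ] [ 38.7 119.9] 3.9 z [72.  73.7 74.9]
slide 6184 [597.6 -87.5] [ 26.2 119.7] 4.0 z [72.  73.7 75. ]
offcut all 2182 [562.1 -90.7] [24.  49.6] 5.7 z [52.6 54.9 66.7]
step 959 [560.7 -76.9] [23.9 21.9] 5.1 z [63.3 65.7 67. ]
low 1184 [ 563.2 -101.1] [24.  28.7] 5.5 z [52.4 53.8 55.1]
bed 12427 [652.2 -83.7] [ 68.6 119.6] 4.0 z [20.6 22.  24. ]
```

Call:
move_arm:
  moves:
    - [[91, 0, 0, 0, -0.32], [91, 0.7, -1, 0, 0], [91, 0.7, -1, 0, 0], [91, 0.7, -1, 0, 0], [91, 0.71, -1, 0, 0], [91, 0, -0.31, 1, 0], [91, 0, 0, 1, 0], [91, 0, 0, 1, 0]]

```text
clock: 2.92
tcp_pos: [0.5613, -0.0898, 0.1673]
ee_rot: [0.998, 0.056, 0.0, 0.0]
force: [-0.2, -0.3, 0.6]
grip_width: 0.091
grasp_force: 0.0
```

```bash
python3 -c "
from h import *
delta(.562,-.0907,.040,5.5)"
```

```text
tcp [ 0.5613 -0.0898  0.1673] yaw 6.43 tilt [ 0.0006 -0.0002] | roll 0.13 shift now [0.03 0.05 6.37] shift after turn [0.03 0.05 6.37] t 2.9167
```

Call:
move_arm:
  moves:
    - [[91, 0.03, 0.05, 1, 0.1], [91, 0, 0, 1, 0], [91, 0, 0, 1, 0], [91, 0, 0, 1, 0], [91, 0, 0, 1, 0], [91, 0, 0, 0.8, 0], [91, 0, 0, 0.5, 0], [91, 0, 0, 0, 0]]

```text
clock: 3.58
tcp_pos: [0.5606, -0.0911, 0.0401]
ee_rot: [0.999, 0.049, -0.001, -0.0]
force: [-0.4, -0.4, -1.3]
grip_width: 0.0906
grasp_force: 0.0
```

Call:
move_arm:
  moves:
    - [[40, 0, 0, 0, 0], [40, 0, 0, 0, 0], [40, 0, 0, 0, 0], [40, 0, 0, 0, 0], [40, 0, 0, 0, 0], [40, 0, 0, 0, 0]]
  squeeze: 15

```text
clock: 4.08
tcp_pos: [0.562, -0.0911, 0.0424]
ee_rot: [0.999, 0.048, 0.0, 0.0]
force: [0.5, -0.6, -0.8]
grip_width: 0.054
grasp_force: 0.0
```

Call:
move_arm:
  moves:
    - [[40, 0, 0, 0, 0], [40, 0, 0, 0, 0], [40, 0, 0, 0, 0], [40, 0, 0, -0.5, 0], [40, 0, 0, -1, 0], [40, 0, 0, -1, 0], [40, 0, 0, -1, 0], [40, 0, 0, -1, 0]]

```text
clock: 4.75
tcp_pos: [0.5616, -0.091, 0.1334]
ee_rot: [0.999, 0.048, 0.0, -0.0]
force: [0.0, -0.2, 0.4]
grip_width: 0.05
grasp_force: 15.0
```

```bash
python3 -c "
from h import *
s=bot.state();print(s['grip_width'],s['grasp_force'])
delta(.497,-.347,.075,5.5)"
```

```text
0.05002714429251476 14.999937862157822
tcp [ 0.5616 -0.091   0.1334] yaw 5.46 tilt [0. 0.] | roll -0.01 shift now [-4.43 12.43  2.92] shift after turn [-4.44 12.43  2.92] t 4.75
```

Call:
move_arm:
  moves:
    - [[40, 0, 0.7, -1, 0], [40, -0.4, 1, 0, 0], [40, -0.4, 1, 0, 0], [40, -0.4, 1, 0, 0], [40, -0.4, 1, 0, 0], [40, -0.4, 1, 0, 0], [40, -0.4, 1, 0, 0], [40, -0.4, 1, 0, 0]]

```text
clock: 5.42
tcp_pos: [0.5202, -0.2506, 0.1526]
ee_rot: [0.999, 0.048, 0.0, 0.0]
force: [0.3, 0.7, -0.4]
grip_width: 0.0499
grasp_force: 15.0
```

Call:
move_arm:
  moves:
    - [[40, -0.4, 1, 0, 0], [40, -0.4, 1, 0, 0], [40, -0.4, 1, 0, 0], [40, -0.4, 1, 0, 0], [40, -0.44, 0.73, 0, 0], [40, 0, 0, 1, 0], [40, 0, 0, 1, 0], [40, 0, 0, 1, 0]]

```text
clock: 6.08
tcp_pos: [0.489, -0.3482, 0.0921]
ee_rot: [0.999, 0.047, 0.0, 0.0]
force: [-0.0, 0.5, -0.6]
grip_width: 0.0494
grasp_force: 15.0
```

Call:
move_arm:
  moves:
    - [[40, 0, 0, 1, 0], [40, 0, 0, 0.9, 0], [40, 0, 0, 0, 0], [66, 0, 0, 0, 0], [66, 0, 0, 0, 0], [66, 0, 0, 0, 0], [66, 0, 0, 0, 0], [66, 0, 0, 0, 0]]

```text
clock: 6.75
tcp_pos: [0.4895, -0.348, 0.0549]
ee_rot: [0.999, 0.048, 0.001, 0.0]
force: [0.3, 0.2, 0.4]
grip_width: 0.066
grasp_force: 0.0
```

Call:
move_arm:
  moves:
    - [[66, 0, 0, -1, 0], [66, 0, 0, -1, 0], [66, 0, 0, -1, 0], [66, 0, 0, -1, 0], [91, 0, 0, -1, 0], [91, 0, 0, -1, 0], [91, 0, 0, -1, 0], [91, 0, 0, -1, 0]]

```text
clock: 7.42
tcp_pos: [0.489, -0.3477, 0.2155]
ee_rot: [0.999, 0.048, 0.0, 0.0]
force: [0.4, -0.5, -0.4]
grip_width: 0.0895
grasp_force: 0.0
```

Run:
```python
from h import *
c=cap('top');save('top1',c['pixels'][150:340,300:600]);P=cloud(c)
q=P[235:295,478:540].reshape(-1,3);q=q[(q[:,2]>.025)&(q[:,2]<.07)];print(len(q),np.median(q,0),q.min(0),q.max(0))
delta(.5143,.2875,.2,1.9+90); delta(.5143,.2875,.2,1.9)
```

```text
435 [ 0.48282797 -0.35163132  0.04106664] [ 0.43320251 -0.41302409  0.02507637] [ 0.50157099 -0.31986594  0.05645588]
tcp [ 0.4905 -0.3488  0.2194] yaw 5.46 tilt [ 0.0041 -0.0031] | roll -12.57 shift now [  4.21 -31.56   0.97] shift after turn [31.76  2.25  0.97] t 7.4667
tcp [ 0.4905 -0.3488  0.2194] yaw 5.46 tilt [ 0.0041 -0.0031] | roll 0.52 shift now [  4.21 -31.56   0.97] shift after turn [  2.25 -31.76   0.97] t 7.4667
```

View pics/top1.png

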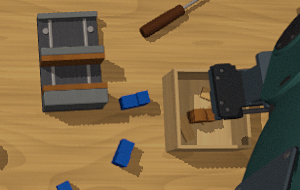

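The offcut lies in the box at crop pixel (200,115), let go. Now to the rack.

Call:
move_arm:
  moves:
    - [[91, 0.15, -1, 0, 0], [91, 0.15, -1, 0, 0], [91, 0.15, -1, 0, 0], [91, 0.15, -1, 0, 0], [91, 0.15, -1, 0, 0], [91, 0.15, -1, 0, 0], [91, 0.15, -1, 0, 0], [91, 0.15, -1, 0, 0]]

```text
clock: 8.13
tcp_pos: [0.4977, -0.1852, 0.2143]
ee_rot: [0.999, 0.048, 0.0, 0.0]
force: [-0.3, -0.0, -0.1]
grip_width: 0.0908
grasp_force: 0.0
```

Call:
move_arm:
  moves:
    - [[91, 0.15, -1, 0, 0], [91, 0.15, -1, 0, 0], [91, 0.15, -1, 0, 0], [91, 0.15, -1, 0, 0], [91, 0.15, -1, 0, 0], [91, 0.15, -1, 0, 0], [91, 0.15, -1, 0, 0], [91, 0.15, -1, 0, 0]]

```text
clock: 8.8
tcp_pos: [0.5064, -0.0236, 0.2143]
ee_rot: [0.999, 0.048, 0.0, 0.0]
force: [-0.3, 0.2, 0.6]
grip_width: 0.0907
grasp_force: 0.0
```

Call:
move_arm:
  moves:
    - [[91, 0.15, -1, 0, 0], [91, 0.15, -1, 0, 0], [91, 0.15, -1, 0, 0], [91, 0.15, -1, 0, 0], [91, 0.15, -1, 0, 0], [91, 0.15, -1, 0, 0], [91, 0.15, -1, 0, 0], [91, 0.15, -1, 0, 0]]

```text
clock: 9.47
tcp_pos: [0.5151, 0.138, 0.2143]
ee_rot: [0.999, 0.048, 0.0, -0.0]
force: [1.1, -0.8, 0.3]
grip_width: 0.091
grasp_force: 0.0
```

Call:
move_arm:
  moves:
    - [[91, 0.15, -1, 0, 0], [91, 0.15, -1, 0, 0], [91, 0, 0, 0, -1], [91, 0, 0, 0, -1], [91, 0, 0, 0, -1], [91, 0, 0, 0, -1], [91, 0, 0, 0, -1], [91, 0, 0, 0, -1]]

```text
clock: 10.13
tcp_pos: [0.5173, 0.1774, 0.2142]
ee_rot: [0.917, 0.399, 0.0, 0.0]
force: [-0.1, -0.3, 1.0]
grip_width: 0.0912
grasp_force: 0.0
```

Call:
move_arm:
  moves:
    - [[91, 0, 0, 0, -1], [91, 0, 0, 0, -1], [91, 0, 0, 0, -1], [91, 0, 0, 0, -1], [91, 0, 0, 0, -1], [91, 0, 0, 0, -1], [91, 0, 0, 0, -0.57], [91, 0, 0, 0, 0]]

```text
clock: 10.8
tcp_pos: [0.5173, 0.1773, 0.2142]
ee_rot: [0.694, 0.72, 0.0, 0.0]
force: [-0.2, 0.0, -0.3]
grip_width: 0.0908
grasp_force: 0.0
```

Run:
```python
from h import *
c=cap('wrist');save('w2',c['pixels']);P=cloud(c);np.save('P2.npy',P)
delta(.5143,.2875,.04,91.9)
z=P[...,2]; cand=(z>.045)&(z<.075)
n,l,st,_=cv2.connectedComponentsWithStats(((z>.046)&(z<.058)).astype(np.uint8))
for i in range(1,n):
    if st[i,4]>300:
        q=P[l==i]; r=cv2.minAreaRect(q[:,:2].astype(np.float32)*1000);print(st[i],np.round(r[0],1),np.round(r[1],1),round(r[2],1),np.median(q[:,2]).round(4))
```

```text
tcp [0.5173 0.1774 0.2142] yaw 91.8 tilt [0.0004 0.0001] | roll -0.01 shift now [5.51 0.02 8.71] shift after turn [5.51 0.03 8.71] t 10.85
[ 305   33   45   94 4114] [514.2 287.9] [32.1 64.2] 2.2 0.0518
```

View pics/w2.png

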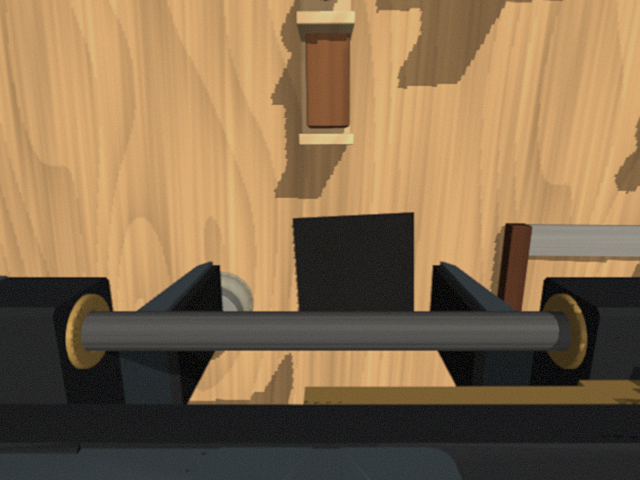

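The wrist view shows the blank in the rack at (328,80), with the empty mat at (354,260). Next I grasp the blank by its sides.

Call:
move_arm:
  moves:
    - [[91, 1, 0.06, 0, -0.05], [91, 1, 0, 0, 0], [91, 1, 0, 0, 0], [91, 1, 0, 0, 0], [91, 1, 0, 0, 0], [80, 0.53, 0, 0.5, 0], [80, 0, 0, 1, 0], [80, 0, 0, 1, 0]]

```text
clock: 11.52
tcp_pos: [0.5144, 0.2885, 0.1633]
ee_rot: [0.694, 0.72, 0.001, 0.0]
force: [-0.2, -0.4, 0.3]
grip_width: 0.0804
grasp_force: 0.0
```

Call:
move_arm:
  moves:
    - [[80, 0, 0, 1, 0], [80, 0, 0, 1, 0], [80, 0, 0, 1, 0], [80, 0, 0, 1, 0], [80, 0, 0, 1, 0], [80, 0, 0, 0.9, 0], [80, 0, 0, 0.5, 0], [60, 0, 0, 0, 0]]

```text
clock: 12.18
tcp_pos: [0.513, 0.287, 0.0336]
ee_rot: [0.694, 0.72, -0.002, -0.001]
force: [0.1, 0.2, 0.2]
grip_width: 0.0758
grasp_force: 0.0
```

Call:
move_arm:
  moves:
    - [[20, 0, 0, 0, 0], [20, 0, 0, 0, 0], [20, 0, 0, 0, 0], [20, 0, 0, 0, 0], [20, 0, 0, 0, 0], [20, 0, 0, 0, 0], [20, 0, 0, 0, 0], [20, 0, 0, 0, 0]]

```text
clock: 12.85
tcp_pos: [0.5144, 0.288, 0.0363]
ee_rot: [0.693, 0.721, 0.0, 0.0]
force: [-1.0, -0.3, 6.3]
grip_width: 0.0322
grasp_force: 15.0
```

Call:
move_arm:
  moves:
    - [[20, 0, 0, 0, 0], [20, 0, 0, 0, 0], [20, 0, 0, 0, 0]]

```text
clock: 13.1
tcp_pos: [0.5145, 0.288, 0.0363]
ee_rot: [0.693, 0.721, 0.0, 0.0]
force: [-1.8, -0.7, 6.6]
grip_width: 0.0321
grasp_force: 15.0
```

Call:
move_arm:
  moves:
    - [[20, 0, 0, -0.5, 0], [20, 0, 0, -0.8, 0], [20, 0, 0, -1, 0], [20, 0, 0, -1, 0], [20, 0, 0, -1, 0], [20, 0, 0, -0.5, 0], [20, 0, 0, 0, 0]]

```text
clock: 13.68
tcp_pos: [0.5154, 0.2884, 0.1344]
ee_rot: [0.693, 0.721, 0.002, 0.001]
force: [0.6, -0.3, -0.6]
grip_width: 0.0318
grasp_force: 15.0
```

```bash
python3 -c "
from h import *
s=bot.state();print(s['grip_width'],s['grasp_force'],s['force'])
delta(.5473,.1265,.03,94)"
```

```text
0.031774402171322366 14.993543475866318 [ 0.55771565 -0.27464066 -0.62371469]
tcp [0.5154 0.2884 0.1344] yaw 92.23 tilt [0.0032 0.0016] | roll -0.26 shift now [-8.15  1.28  5.22] shift after turn [-8.19  1.03  5.22] t 13.6833
```

Call:
move_arm:
  moves:
    - [[20, 0, 0, 0, -0.26], [20, -1, 0.13, 0, 0], [20, -1, 0.13, 0, 0], [20, -1, 0.13, 0, 0], [20, -1, 0.13, 0, 0], [20, -1, 0.13, 0, 0], [20, -1, 0.13, 0, 0], [20, -1, 0.13, 0, 0]]

```text
clock: 14.35
tcp_pos: [0.5417, 0.1484, 0.1308]
ee_rot: [0.682, 0.731, -0.001, -0.0]
force: [0.4, 0.0, -1.5]
grip_width: 0.0316
grasp_force: 15.0
```

Call:
move_arm:
  moves:
    - [[20, -1, 0.13, 0, 0], [20, -0.19, 0, 0, 0], [20, 0, 0, 1, 0], [20, 0, 0, 1, 0], [20, 0, 0, 1, 0], [20, 0, 0, 1, 0], [20, 0, 0, 0.5, 0], [20, 0, 0, 0, 0]]

```text
clock: 15.02
tcp_pos: [0.5447, 0.1259, 0.0394]
ee_rot: [0.682, 0.731, -0.002, -0.001]
force: [-0.3, 0.5, -2.4]
grip_width: 0.032
grasp_force: 15.0
```

```bash
python3 -c "
from h import *
s=bot.state();print(s['grip_width'],s['force'])
delta(.5473,.1265,.0295,94)
P=cloud(cap('side'));z=P[...,2]
m=(abs(P[...,0]-.547)<.02)&(abs(P[...,1]-.1265)<.03)
print('mat vs')
t=cap('top');P=cloud(t);m=(abs(P[...,0]-.51)<.01)&(abs(P[...,1]-.1265)<.03);print(np.median(P[...,2][m]))"
```

```text
0.03199778909742897 [-0.28843846  0.49150807 -2.43642755]
tcp [0.5447 0.1259 0.0394] yaw 94.02 tilt [-0.0041 -0.0007] | roll 0.0 shift now [0.02 0.13 0.5 ] shift after turn [0.02 0.13 0.5 ] t 15.0167
mat vs
0.4327699048089932
```

Call:
move_arm:
  moves:
    - [[20, 0, 0, 0, 0], [20, 0, 0, 0, 0], [20, 0, 0, 0.25, 0], [20, 0, 0, 0.15, 0], [20, 0, 0, 0, 0], [20, 0, 0, 0, 0]]

```text
clock: 15.62
tcp_pos: [0.5463, 0.1259, 0.0338]
ee_rot: [0.682, 0.731, -0.0, -0.0]
force: [0.3, 0.6, -0.8]
grip_width: 0.0319
grasp_force: 15.0
```

Call:
move_arm:
  moves:
    - [[20, 0, 0, 0.1, 0], [20, 0, 0, 0.1, 0], [20, 0, 0, 0.05, 0], [20, 0, 0, 0, 0], [20, 0, 0, 0, 0]]

```text
clock: 16.03
tcp_pos: [0.5466, 0.126, 0.029]
ee_rot: [0.682, 0.731, -0.0, -0.0]
force: [-2.2, -0.6, 3.8]
grip_width: 0.0319
grasp_force: 15.0
```

Call:
move_arm:
  moves:
    - [[50, 0, 0, 0, 0], [91, 0, 0, 0, 0], [91, 0, 0, 0, 0], [91, 0, 0, 0, 0], [91, 0, 0, -0.5, 0], [91, 0, 0, -1, 0], [91, 0, 0, -1, 0], [91, 0, 0, -0.5, 0]]

```text
clock: 16.7
tcp_pos: [0.5474, 0.1261, 0.0914]
ee_rot: [0.682, 0.731, 0.001, 0.001]
force: [1.6, 0.3, 0.4]
grip_width: 0.0822
grasp_force: 0.0
```

Call:
move_arm:
  moves:
    - [[91, 0, 0, 0, 1], [91, 0, 0, 0, 1], [91, 0, 0, 0, 1], [91, 0, 0, 0, 1], [91, 0, 0, 0, 1], [91, 0, 0, 0, 1], [91, 0, 0, 0, 1], [91, 0, 0, 0, 1]]

```text
clock: 17.37
tcp_pos: [0.5465, 0.1259, 0.0892]
ee_rot: [0.944, 0.331, 0.0, 0.0]
force: [0.9, 0.1, -0.2]
grip_width: 0.0912
grasp_force: 0.0
```

Call:
move_arm:
  moves:
    - [[91, 0, 0, 0, 1], [91, 0, 0, 0, 1], [91, 0, 0, 0, 1], [91, 0, 0, 0, 1], [91, 0, 0, 0, 1], [91, 0, 0, 0, 0.09], [91, 0, 0, 0, 0], [91, 0, 0, 0, 0]]

```text
clock: 18.03
tcp_pos: [0.5465, 0.1259, 0.0891]
ee_rot: [0.999, 0.037, 0.0, -0.0]
force: [-0.9, 0.0, -0.8]
grip_width: 0.091
grasp_force: 0.0
```

Run:
```python
from h import *
delta(.5466,.126,.027,4)
for n in ('wrist','side','top'):
    c=cap(n);P=cloud(c);z=P[...,2]
    hsv=cv2.cvtColor(c['pixels'],cv2.COLOR_RGB2HSV)
    m=(hsv[...,1]>110)&(hsv[...,2]>50)&(abs(P[...,0]-.5466)<.05)&(abs(P[...,1]-.126)<.06)&(z>.036)&(z<.05)
    q=P[m]
    if len(q)>50:
        r=cv2.minAreaRect(q[:,:2].astype(np.float32)*1000);print(n,len(q),r,np.median(q[:,2]))
```

```text
tcp [0.5465 0.1259 0.0891] yaw 4.24 tilt [0.0001 0.    ] | roll 0.03 shift now [ 0.  -0.   3.1] shift after turn [ 0.  -0.   3.1] t 18.0333
wrist 7625 ((546.6497192382812, 125.85653686523438), (32.53126907348633, 64.18179321289062), 3.809194564819336) 0.04467127162870024
side 431 ((545.1323852539062, 126.72010803222656), (34.84513854980469, 65.44279479980469), 6.017612934112549) 0.04180904838390276
```

Call:
move_arm:
  moves:
    - [[91, 0, 0, 1, 0], [91, 0, 0, 1, 0], [91, 0, 0, 0.7, 0], [91, 0, 0, 0.3, 0], [91, 0, 0, 0, 0], [50, 0, 0, 0, 0], [50, 0, 0, 0, 0], [50, 0, 0, 0, 0]]

```text
clock: 18.85
tcp_pos: [0.5471, 0.1261, 0.0298]
ee_rot: [0.999, 0.035, 0.001, -0.0]
force: [0.0, 0.3, 0.8]
grip_width: 0.0739
grasp_force: 0.0
```

Call:
move_arm:
  moves:
    - [[50, 0, 0, 0, 0], [50, 0, 0, 0, 0], [50, 0, 0, 0, 0], [50, 0, 0, 0, 0], [50, 0, 0, 0, 0], [50, 0, 0, 0, 0]]

```text
clock: 19.35
tcp_pos: [0.5469, 0.126, 0.0296]
ee_rot: [0.999, 0.035, 0.0, -0.0]
force: [-1.9, -0.2, 7.3]
grip_width: 0.064
grasp_force: 15.0
```

Run:
```python
from h import *
s=bot.state();print(s['grip_width'],s['grasp_force'],s['force'])
delta(.5611,-.0900,.046,4)
```

```text
0.06404745781002899 15.000528395175934 [-1.93061165 -0.15267705  7.28731284]
tcp [0.5469 0.126  0.0296] yaw 4.01 tilt [0.0008 0.0002] | roll 0.0 shift now [-0.05 10.82 -0.82] shift after turn [-0.05 10.82 -0.82] t 19.35
```

Call:
move_arm:
  moves:
    - [[50, 0, 0, -0.5, 0], [50, 0, 0, -1, 0], [50, 0, 0, -1, 0], [50, 0, 0, -1, 0], [50, 0, 0, -1, 0], [50, 0, 0, -0.5, 0], [50, 0, 0.8, 0, 0], [50, 0, 1, 0, 0]]

```text
clock: 20.02
tcp_pos: [0.5494, 0.0904, 0.1301]
ee_rot: [0.999, 0.036, 0.001, -0.0]
force: [-0.7, -1.0, -1.4]
grip_width: 0.0639
grasp_force: 15.0
```

Call:
move_arm:
  moves:
    - [[50, 0, 1, 0, 0], [50, 0, 1, 0, 0], [50, 0, 1, 0, 0], [50, 0, 1, 0, 0], [50, 0, 1, 0, 0], [50, 0, 1, 0, 0], [50, 0, 1, 0, 0], [50, 0, 1, 0, 0]]

```text
clock: 20.68
tcp_pos: [0.56, -0.0705, 0.129]
ee_rot: [0.999, 0.035, -0.0, -0.0]
force: [-0.1, -0.4, -0.0]
grip_width: 0.064
grasp_force: 15.0
```

Call:
move_arm:
  moves:
    - [[50, 0, 0.6, 0, 0], [50, 0, 0.42, 0, 0], [50, 0, 0, 0, 0], [50, 0, 0, 0, 0]]

```text
clock: 21.02
tcp_pos: [0.5615, -0.0897, 0.1289]
ee_rot: [0.999, 0.035, -0.0, -0.0]
force: [-0.6, 0.7, -0.5]
grip_width: 0.0638
grasp_force: 15.0
```

Run:
```python
from h import *
c=cap('wrist');save('w3',c['pixels']);P=cloud(c)
z=P[...,2]; d=P[...,:2]-[.5374,-.0917]; e=np.array([np.cos(np.radians(4)),np.sin(np.radians(4))])
vx=d@e; vy=d@[-e[1],e[0]]
def rect(n,m):
    q=P[m]; 
    if len(q)<50: print(n,len(q));return
    r=cv2.minAreaRect(q[:,:2].astype(np.float32)*1000);print(n,len(q),np.round(r[0],1),np.round(r[1],1),round(r[2],1),np.median(q[:,2]).round(4))
inb=abs(vy)<.07
top=inb&(z>.066)&(z<.08)
rect('slide',top&(vx>.04)&(vx<.1)); rect('fixed',top&(vx>-.05)&(vx<.01))
rect('blank',inb&(z>.135)&(z<.155)&(vx>0)&(vx<.05))
delta(.5611,-.09,.0466,4)
```

```text
slide 11711 [597.4 -87.4] [ 26.4 120.4] 4.0 0.0737
fixed 1096 [503.  -94.4] [ 5.9 98.2] 4.1 0.0735
blank 9456 [562.1 -90. ] [34.9 86.3] 4.2 0.1439
tcp [ 0.5615 -0.0893  0.1289] yaw 4.02 tilt [-0.0002  0.0002] | roll 0.0 shift now [-0.02  0.03  4.11] shift after turn [-0.02  0.03  4.11] t 21.0667
```

View pics/w3.png

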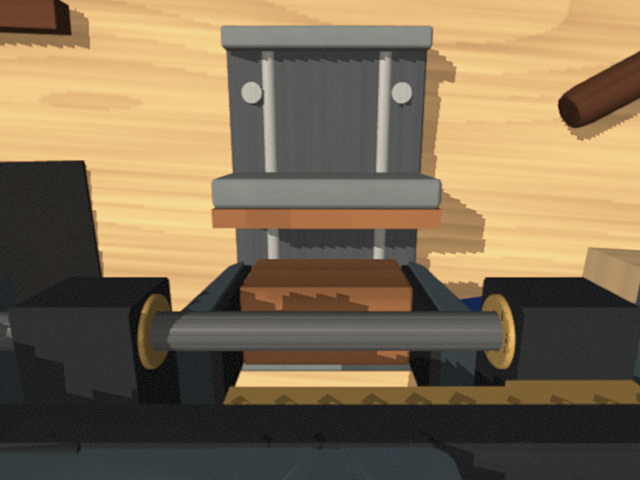

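The wrist view shows the blank held by its ends at (325,310), between the sliding jaw (325,205) and the fixed jaw. The throat is empty and the gap is about 47 mm. I lower it.

Call:
move_arm:
  moves:
    - [[50, -0.03, 0.03, 0.5, 0], [50, 0, 0, 0.8, 0], [50, 0, 0, 0.8, 0], [50, 0, 0, 0.8, 0], [50, 0, 0, 0.5, 0], [50, 0, 0, 0.3, 0], [50, 0, 0, 0, 0], [50, 0, 0, 0, 0]]

```text
clock: 21.73
tcp_pos: [0.5612, -0.0904, 0.055]
ee_rot: [0.999, 0.035, -0.0, -0.0]
force: [0.7, -0.1, -0.7]
grip_width: 0.0641
grasp_force: 15.0
```

Call:
move_arm:
  moves:
    - [[50, 0, 0, 0.12, 0], [50, 0, 0, 0.08, 0], [50, 0, 0, 0, 0], [50, 0, 0, 0, 0]]

```text
clock: 22.07
tcp_pos: [0.5613, -0.0906, 0.0512]
ee_rot: [0.999, 0.035, 0.0, 0.0]
force: [-0.5, -0.4, -0.9]
grip_width: 0.064
grasp_force: 15.0
```

Call:
move_arm:
  moves:
    - [[50, 0, 0, 0.1, 0], [50, 0, 0, 0.07, 0], [50, 0, 0, 0, 0], [50, 0, 0, 0, 0]]

```text
clock: 22.4
tcp_pos: [0.561, -0.0906, 0.0474]
ee_rot: [0.999, 0.035, -0.0, -0.0]
force: [0.8, 0.2, -1.2]
grip_width: 0.0636
grasp_force: 15.0
```

Call:
move_arm:
  moves:
    - [[50, 0, 0, 0.05, 0], [50, 0, 0, 0, 0], [50, 0, 0, 0, 0]]

```text
clock: 22.65
tcp_pos: [0.5612, -0.0906, 0.0466]
ee_rot: [0.999, 0.035, 0.0, 0.0]
force: [-0.2, 0.2, 0.9]
grip_width: 0.0639
grasp_force: 15.0
```

Call:
move_arm:
  moves:
    - [[50, 0, 0, 0.04, 0], [50, 0, 0, 0, 0], [66, 0, 0, 0, 0], [70, 0, 0, 0, 0], [88, 0, 0, 0, 0], [88, 0, 0, 0, 0], [88, 0, 0, 0, 0], [88, 0, 0, 0, 0]]

```text
clock: 23.32
tcp_pos: [0.561, -0.0906, 0.0456]
ee_rot: [0.999, 0.035, -0.0, -0.0]
force: [-0.1, 0.3, 0.2]
grip_width: 0.0877
grasp_force: 0.0
```

Call:
move_arm:
  moves:
    - [[88, 0, 0, -0.5, 0], [88, 0, 0, -1, 0], [88, 0, 0, -1, 0], [88, 0, 0, -1, 0], [60, 0, 0, -1, 0], [0, 0, 0, 0, 0], [0, 1, 0, 0, 0], [0, 1, 0, 0, 0]]

```text
clock: 23.98
tcp_pos: [0.6011, -0.0878, 0.1366]
ee_rot: [0.999, 0.035, 0.0, 0.0]
force: [0.5, -1.6, -0.7]
grip_width: 0.0644
grasp_force: 0.0
```

```bash
cat > look.py <<'E'
from h import *
e=np.array([np.cos(np.radians(4)),np.sin(np.radians(4))]); o=np.array([.5374,-.0917]); f=np.array([-e[1],e[0]])
for n in ('wrist','top','side'):
    c=cap(n);P=cloud(c);z=P[...,2];d=P[...,:2]-o;vx=d@e;vy=d@f
    def rect(k,m):
        q=P[m]
        if len(q)<80: print(n,k,len(q));return
        q=np.c_[vx[m],vy[m]].astype(np.float32)*1000
        r=cv2.minAreaRect(q);print(n,k,len(q),np.round(r[0],1),np.round(r[1],1),round(r[2],1),np.median(z[m]).round(4))
    rect('slide',(abs(vy)<.07)&(z>.066)&(z<.08)&(vx>.035)&(vx<.1))
    rect('blank',(abs(vy)<.05)&(z>.054)&(z<.066)&(vx>.002)&(vx<.042))
p=o+.100*e;delta(p[0],p[1],.05,4)
p=o+.074*e;delta(p[0],p[1],.05,4)
E
python3 look.py
```

```text
wrist slide 8313 [60.2  0.1] [120.6  27. ] 90.0 0.0736
wrist blank 1624 [35.9 -0.7] [ 8.1 63.6] 0.1 0.0614
top slide 0
top blank 0
side slide 469 [59.6  0.5] [ 29.1 126.2] 0.3 0.071
side blank 303 [22.7  2.5] [66.9 32.7] 89.8 0.0594
tcp [ 0.6016 -0.0877  0.1358] yaw 4.03 tilt [ 0.0004 -0.0001] | roll 0.0 shift now [ 1.78 -0.02  4.29] shift after turn [ 1.78 -0.02  4.29] t 24.1333
tcp [ 0.6016 -0.0877  0.1358] yaw 4.03 tilt [ 0.0004 -0.0001] | roll 0.0 shift now [ 0.48 -0.02  4.29] shift after turn [ 0.48 -0.02  4.29] t 24.1333
```

The blank stands in the throat, let go. Now I go behind the sliding jaw with the fingers closed.

Call:
move_arm:
  moves:
    - [[0, 1, 0, 0, 0], [0, 0.8, 0, 0, 0], [0, 0, 0, 0, 0], [0, 0, 0, 0, 0], [0, 0, 0, 0, 0], [0, 0, 0, 0, 0], [0, 0, 0, 0, 0], [0, 0, 0, 0, 0]]

```text
clock: 24.8
tcp_pos: [0.6364, -0.0853, 0.1358]
ee_rot: [0.999, 0.035, -0.0, -0.0]
force: [0.2, 0.1, -0.3]
grip_width: 0.0008
grasp_force: 0.0
```

Call:
move_arm:
  moves:
    - [[0, 0, 0, 1, 0], [0, 0, 0, 1, 0], [0, 0, 0, 1, 0], [0, 0, 0, 0.8, 0], [0, 0, 0, 0.45, 0], [0, 0, 0, 0, 0], [0, 0, 0, 0, 0]]

```text
clock: 25.38
tcp_pos: [0.6369, -0.0853, 0.0509]
ee_rot: [0.999, 0.035, -0.0, -0.0]
force: [0.3, 0.5, 0.8]
grip_width: 0.0
grasp_force: 0.0
```

Call:
move_arm:
  moves:
    - [[0, -0.3, 0, 0, 0], [0, -0.2, 0, 0, 0], [0, -0.2, 0, 0, 0], [0, -0.1, 0, 0, 0], [0, -0.1, 0, 0, 0], [0, 0, 0, 0, 0]]

```text
clock: 25.88
tcp_pos: [0.6192, -0.0867, 0.0514]
ee_rot: [0.999, 0.035, 0.001, 0.0]
force: [2.9, -0.5, 2.5]
grip_width: 0.0004
grasp_force: 1.6
```

Call:
move_arm:
  moves:
    - [[0, -0.08, 0, 0, 0], [0, -0.08, 0, 0, 0], [0, -0.08, 0, 0, 0], [0, -0.06, 0, 0, 0], [0, 0, 0, 0, 0]]

```text
clock: 26.3
tcp_pos: [0.6131, -0.087, 0.0508]
ee_rot: [0.999, 0.035, 0.0, 0.0]
force: [5.5, -0.6, 3.0]
grip_width: 0.0006
grasp_force: 2.9
```

Call:
move_arm:
  moves:
    - [[0, -0.06, 0, 0, 0], [0, -0.05, 0, 0, 0], [0, 0, 0, 0, 0]]

```text
clock: 26.55
tcp_pos: [0.6131, -0.0871, 0.051]
ee_rot: [0.999, 0.035, 0.003, 0.0]
force: [20.7, 3.4, -11.7]
grip_width: 0.0004
grasp_force: 10.3
```

The force rises sharply and the tool has stopped, so the jaw is home. I back off and check.

Call:
move_arm:
  moves:
    - [[0, 0.15, 0, 0, 0], [0, 0.3, 0, 0, 0], [0, 0.5, 0, 0, 0], [0, 0, 0, 0, 0], [0, 0, 0, -0.5, 0], [0, 0, 0, -1, 0], [0, 0, 0, -1, 0], [0, 0, 0, -1, 0]]

```text
clock: 27.22
tcp_pos: [0.6291, -0.0857, 0.1218]
ee_rot: [0.999, 0.035, -0.001, -0.0]
force: [1.5, 0.7, 0.1]
grip_width: 0.0002
grasp_force: 0.0
```

Call:
move_arm:
  moves:
    - [[0, -1, 0, -1, 0], [0, -1, 0, -1, 0], [0, -1, 0, -1, 0], [0, -1, 0, -1, 0], [0, -1, 0, 0, 0], [0, -1, 0, 0, 0], [0, -1, 0, 0, 0], [0, 0, 0, 0, 0]]

```text
clock: 27.88
tcp_pos: [0.4866, -0.0954, 0.2008]
ee_rot: [0.999, 0.035, -0.001, -0.0]
force: [0.5, 0.1, -0.1]
grip_width: 0.0003
grasp_force: 0.0
```

```bash
python3 look.py
python3 - <<'E'
from h import *
c=cap('wrist');save('w4',c['pixels'])
P=cloud(cap('top'))
q=P[235:295,478:540].reshape(-1,3);q=q[(q[:,2]>.025)&(q[:,2]<.065)&(abs(q[:,0]-.497)<.06)&(abs(q[:,1]+.347)<.055)];print('offcut',len(q),np.median(q,0))
E
```

```text
wrist slide 6713 [46.5  0.2] [ 22.8 120.3] 0.2 0.0738
wrist blank 4155 [17.4  0.1] [30.2 99.6] 0.1 0.0618
top slide 144 [48.9 43.4] [35.2 23.6] 79.7 0.0733
top blank 0
side slide 371 [46.4  2. ] [ 22.9 120.7] 0.4 0.071
side blank 300 [20.8  0.1] [99.4 27.3] 89.5 0.0596
tcp [ 0.4905 -0.0956  0.2013] yaw 4.0 tilt [ 0.0008 -0.0002] | roll 0.0 shift now [ 7.35 -0.03  7.57] shift after turn [ 7.35 -0.03  7.57] t 28.0333
tcp [ 0.4905 -0.0956  0.2013] yaw 4.0 tilt [ 0.0008 -0.0002] | roll 0.0 shift now [ 6.05 -0.03  7.57] shift after turn [ 6.05 -0.03  7.57] t 28.0333
offcut 337 [ 0.48877636 -0.33945774  0.04124426]
```

View pics/w4.png

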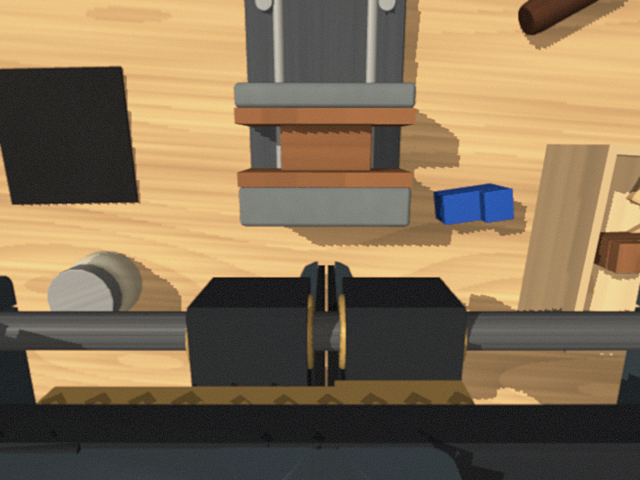

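The wrist view shows the blank snug between the jaws at (325,150). The slide's outer face is at about 58 mm, so the gap is about 32 mm, and the offcut is in the box at (620,252). Handing in.

```bash
python3 -c "
from bench import bot
print(bot.job_done())"
```

```text
the job is handed in; nothing more can be done
None
```

I handed the job in at about 28 s: the offcut is in the scrap box, and the blank stands upright mid-vice with the loose jaw pushed home (measured gap about 32 mm); the hand-in call returned no verdict.

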